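# Pin the medicine transport case shut

## Robot

A 6-joint arm with a two-finger parallel gripper is mounted at the origin on the work surface. World frame = base frame: x ahead of the robot, y to its left, z up, the work surface at z = 0. Lengths are in m, angles in rad, forces in N, time in s.
With the tool pointing down it reaches from about 0.25 to 0.775 m from the base axis. Payload 4 kg.
Tool frame: the origin (TCP) lies at the very end of the fingers, on their centre line; the grasp point (between the pads) lies manip.grasp_offset behind it (manip.grasp_offset is the distance from the TCP to the grasp point, in m); z points along the fingers, y is the direction in which the jaws open and shut (so a half turn about z gives the same grasp; the last joint's range is limited). The gripper opens to 94 mm and grips with 3 to 60 N. Pads are 16 mm wide; open, the fingers measure 119 mm over their backs; the gripper's body (75 mm by 177 mm) begins 78 mm behind the grasp point.
Start: joints at [-1.331, 0.087, 1.371, -0, 1.684, -0.103], TCP at [0.185, -0.518, 0.171] pointing down, gripper open.
Joint ranges: [-3.1, 3.1], [-0.76, 2.03], [0.27, 2.55], [-1.08, 4.22], [0.17, 2.65], [-2.57, 2.57]. Speed limits (rad/s): [2.79, 2.79, 3.14, 3.14, 3.14, 3.14].

## Interface

Orientations are given as a rotation vector (axis times angle).
In Python, from cell import sensors, vision, manip gives the robot as it stands.
- The arm moves only by the tool step_arm, never from a script. Its argument "targets" is a list of rows, each a list of 7 numbers: the opening in per cent of the stroke, from 0 (shut) to 100 (fully open), then the shift along the tool's x, y, z in cm, then the turn, a rotation vector about the tool's x, y, z in rad. A call has 1 to 5 rows; each row is the pose to reach, as a shift and turn from the pose measured when the call began, along the tool's axes at that moment; what a row does not reach only later rows make up. A row lasts 1/10 s, in which the tool goes at most 50 mm and 8.59 degrees, less where a joint would pass 70% of its speed; a pose out of reach is approached as far as the arm can. A call with a gripper value outside its range is refused whole. The fingers move at their own pace and stop on an object; "grip_force" is the grip in N (left out, the last holds). Time passes only in rows, so rows that repeat a pose let the fingers close. It gives the time, the measured TCP pose, the force and the opening at its end, in the units of the state.
- sensors.sense(): the state, without advancing time (a new reading comes with each control period).
- vision.camera(name): name is "side" or "top" or "wrist"; returns a dict with "image" (480x640x3 uint8, red, green, blue), "depth" (480x640 float32, m along the optical axis (not along the pixel's ray), 0 where there is no reading), "fovy" (degrees; the focal length in pixels is half the picture's height over the tangent of half this angle, whatever the lens; pixels are square), "cx", "cy" (the principal point, pixels), "rvec" (rotation vector, rad) and "tvec" (3), from world to camera coordinates, as OpenCV has them; the wrist camera has in their place "hand_eye" (4x4, takes a point from camera to tool coordinates, whose origin is the TCP and whose axes are the flange's). Camera axes: x right, y down, z forward; pixel columns grow to the right and rows downward; lengths in m; the calibration is good to about 2 mm. A picture is of the moment at which its call begins: read the wrist's pose just before it.
- manip.job_done(): hands the job in, once; it reports no verdict.
The state is a dict: "time": time; "joint_pos": joint angles; "qvel": joint speeds; "effort": joint torques, N m; "ee_pos": TCP position; "ee_rot": TCP orientation; "wrist_force": force on the tool from outside, world axes, zero at the start; "moment": the same for the moment, N m; "grip_width": opening from 0.0 (shut) to 1.0 (fully open).
Only numpy, scipy, OpenCV 4.12 (cv2) and the standard library are available. Lean on these libraries where they do the work, as an engineer would, in place of code of your own. Each camera call takes 0.05 s, during which the arm holds its last target.

## Task

Close the lid of the white medicine transport case down onto its springy seal, then take the round-knobbed pin from the white stand and push it down through the hole in the lid's tongue and the hole in the ledge under it, until its knob sits on the tongue. The seal lifts the lid slightly, so press the lid fully shut and finish while still holding it pressed shut with the pin fully in. Leave the flat-headed pin, the white jar and the carton where they are.

Things in the scene. Friction and masses are not known exactly. Their poses are not given: they have to be found in the camera images.
- lid (a joint): Lid angle, rad: 0 fully shut (hard stop), grows as the front edge swings up about the far hinge; starts 0.65 to 1.1, stop 1.5. Friction hinge (0.26 N m): stays where left; 2 to 4 N at the free edge swings it down. Below about 0.04 it squeezes a springy seal, which lifts it back to about 0.04 when let go; shutting it takes about 10 N down at the tongue, 15 to 20 N is a good hold.
- lid_hinge (a point): On the hinge axis at mid-width, 60 mm above the table; turns with the lid: y along the hinge, -x along the lid to its free edge, z the lid's outward normal (up when shut). Flat white plate 160 mm long (4 to 164 mm along -x), 200 mm wide, 10 mm thick; outer face 12 mm off the hinge axis along z (with a thin look-only panel, 2 mm).
- lid_hole (a point): Centre of the hole, at the upper face of the steel tongue that sticks out of the middle of the lid's free edge; z up when shut. Tongue 40 mm long, 50 mm wide, 10 mm thick; hole 14 mm across, through, 186 mm from the hinge axis. When shut, the tongue's top is 72 mm above the table.
- case_hole (a point): Hole centre at the top face of the steel ledge on the front of the case, straight under the tongue's hole when shut; 58 mm above the table; ledge 12 mm thick, hole 14 mm across, through. Axes: -x out of the case's front (away from the hinge), y along the front, z up. Case fixed, white, 160 mm deep (x), 200 mm wide (y), 60 mm high; its centre is 102 mm along +x from here.
- pin_knob (a point): Centre of the round steel knob of the wanted pin: knob 22 mm across, 36 mm high, upright in the stand, z up along the pin. Below it is a shank 10 mm across, 45 mm long, tapered over its last 7 mm to 5 mm. Mass about 80 g.
- pin_tip (a point): Lower tip of that pin's shank, 63 mm below the knob's centre; z runs up the pin.
- pin_shoulder (a point): Centre of the underside of the knob, where the shank starts, 45 mm above the tip; rests on the stand now, and on the tongue when the pin is fully in.
- flat_pin_head (a point): Centre of the head of the other pin, which stays: a flat upright steel tab 8 mm by 26 mm, 32 mm high, in the other hole of the stand.
- stand: Fixed white block 70 mm (x) by 150 mm (y) by 50 mm high, origin in the middle of its underside; two 14 mm holes through it, 36 mm either side of the middle along its y axis, one pin in each (either way round).
- bottle_mid (a point): Centre of the white jar, 52 mm across, 90 mm high. Leave it.
- carton_mid (a point): Centre of the paper carton, 50 x 110 x 60 mm high. Leave it.
Mind the look-alikes: they are no part of the job. Leave any blue, green or purple look-alike of the part that bears pin_knob alone.

How it is judged:
By the outcome, as a careful person would: the job done as asked, in the order asked, and still so for the second after the job is handed in, while the arm keeps its last pose, push and grip.
It also fails if it takes over 56 s, if anything falls off the work surface, if the arm or the gripper's body presses on something with over 40 N, if the wrist force passes 120 N, or if a joint passes its speed limit or range.

## Working session

There is one attempt and no reset: what is moved stays moved. The work goes in short steps, Python scripts to look and compute and a tool call to move; the robot and the scene stay as the last step left them, time stands still between calls to the robot, and variables do not carry over. Pictures are saved under pics/ and viewed, and the job is handed in when it is done.

Besides the shell and the picture viewer there is one more tool, called after "Request:" as a command line: name --pt "numbers of a row" for each row, then --argument value for the rest. step_arm: Moves the arm, as the interface text tells. Its arguments: {"type":"object","properties":{"targets":{"type":"array","items":{"type":"array","items":{"type":"number"}}},"grip_force":{"type":"number"}},"required":["targets"]}

```bash
ls; mkdir -p pics; cat > h.py <<'E'
import numpy as np, cv2
from scipy.spatial.transform import Rotation as R
from cell import sensors, vision, manip
def cam(name):
    s=sensors.sense(); c=vision.camera(name)
    f=240/np.tan(np.radians(c["fovy"])/2)
    K=np.array([[f,0,c["cx"]],[0,f,c["cy"]],[0,0,1]])
    if "hand_eye" in c:
        T=np.eye(4);T[:3,:3]=R.from_rotvec(s["ee_rot"]).as_matrix();T[:3,3]=s["ee_pos"]
        W=T@np.array(c["hand_eye"])
    else:
        W=np.eye(4);r=R.from_rotvec(np.ravel(c["rvec"])).as_matrix();W[:3,:3]=r.T;W[:3,3]=-r.T@np.ravel(c["tvec"])
    return c,K,W
def save(c,n): cv2.imwrite("pics/"+n,c["image"][:,:,::-1])
def ray(K,W,u,v,z):
    d=W[:3,:3]@(np.linalg.inv(K)@[u,v,1]); return W[:3,3]+d*(z-W[2,3])/d[2]
def cloud(c,K,W):
    v,u=np.mgrid[:480,:640]; d=c["depth"]
    P=np.stack([(u-K[0,2])/K[0,0]*d,(v-K[1,2])/K[1,1]*d,d],-1)
    Q=P@W[:3,:3].T+W[:3,3]; Q[d<=0]=np.nan; return Q
def proj(K,W,p):
    q=W[:3,:3].T@(np.array(p)-W[:3,3]); return (K@q)[:2]/q[2]
E
python3 - <<'E'
from h import *
for n in ["top","side","wrist"]:
    c,K,W=cam(n); save(c,n+"0.png"); print(n,K[0,0],W.round(3).tolist())
    np.savez("/tmp/"+n+"0.npz",im=c["image"],d=c["depth"],K=K,W=W)
print(manip.grasp_offset, sensors.sense())
E
```

```text
pics
top 551.2997102482501 [[-0.016, -0.995, 0.102, 0.421], [-1.0, 0.015, -0.015, 0.041], [0.013, -0.103, -0.995, 1.456], [0.0, 0.0, 0.0, 1.0]]
side 475.43176813634324 [[0.952, -0.153, 0.264, 0.34], [-0.304, -0.545, 0.781, -0.685], [0.024, -0.824, -0.566, 0.588], [0.0, 0.0, 0.0, 1.0]]
wrist 390.03942088963237 [[0.337, -0.914, -0.225, 0.25], [-0.941, -0.327, -0.081, -0.494], [0.001, 0.239, -0.971, 0.383], [0.0, 0.0, 0.0, 1.0]]
0.0188 {'time': 0.15, 'joint_pos': array([-1.33108539e+00,  8.78205897e-02,  1.37187930e+00, -1.23056853e-05,
        1.68356240e+00, -1.03079315e-01]), 'qvel': array([ 0.00153485, -0.00272819, -0.00489883, -0.00065583, -0.00053933,
       -0.0017123 ]), 'effort': array([ 6.59446614e-04, -3.40642762e+01, -3.02793360e+01,  7.16744852e-02,
        3.04815732e-02, -1.14832756e-04]), 'ee_pos': array([ 0.18475683, -0.51755443,  0.17016786]), 'ee_rot': array([-3.09392119e+00, -5.35535147e-01,  1.98088650e-04]), 'wrist_force': array([0.33958396, 0.19187684, 0.28893627]), 'moment': array([0.05047882, 0.01920601, 0.00411708]), 'grip_width': 0.998967926472956}
```

View pics/top0.png

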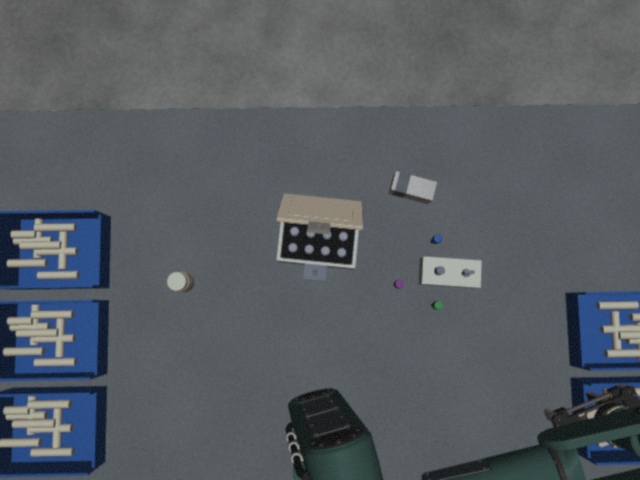

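View pics/side0.png

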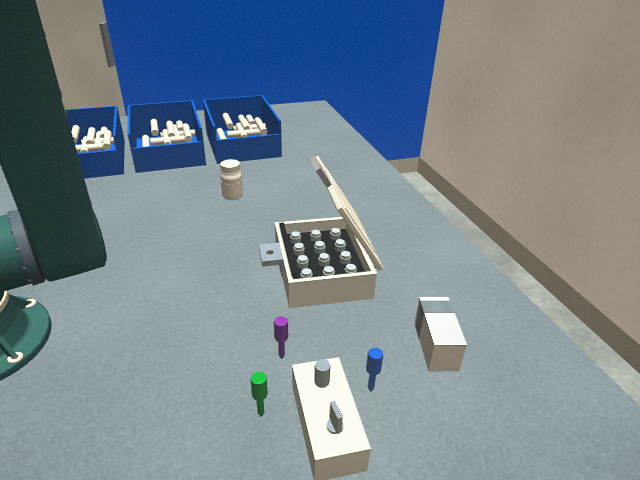

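View pics/wrist0.png

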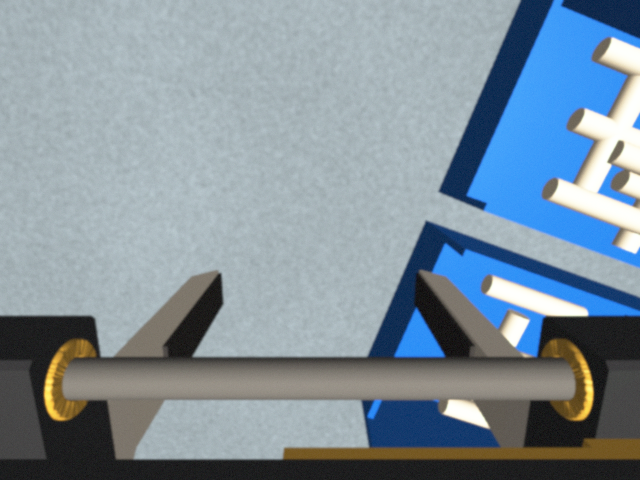

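Top view: the knobs near the stand are round grey at (440,270), flat tab grey at (467,272), and purple (399,284), blue (437,239) and green (437,305) standing loose. The wanted pin is the grey round one in the stand. I'll measure it and confirm it in a crop.

```bash
python3 - <<'E'
from h import *
D={n:np.load(f"/tmp/{n}0.npz") for n in ["top","side"]}
a=cv2.resize(D["top"]["im"][225:325,380:500],None,fx=3.3,fy=4,interpolation=cv2.INTER_CUBIC)
a=cv2.resize(D["top"]["im"][225:325,380:500],(396,330),interpolation=cv2.INTER_CUBIC)
b=cv2.resize(D["side"]["im"][300:480,230:400],(396,420),interpolation=cv2.INTER_CUBIC)
o=np.zeros((420,800,3),np.uint8);o[:330,:396]=a;o[:,400:796]=b
cv2.imwrite("pics/crop1.png",o[:,:,::-1])
a=cv2.resize(D["top"]["im"][180:290,265:375],(400,400),interpolation=cv2.INTER_CUBIC)
b=cv2.resize(D["side"]["im"][145:315,245:395],(400,453),interpolation=cv2.INTER_CUBIC)
o=np.zeros((453,800,3),np.uint8);o[:400,:400]=a;o[:,400:]=b
cv2.imwrite("pics/crop2.png",o[:,:,::-1])
for n,pts in [("top",[(440,270),(467,272),(423,257),(481,260),(480,287),(421,284),(315,272),(399,284),(437,239),(437,305),(319,228),(300,203),(340,207),(320,215),(285,196),(361,202),(413,187),(180,281)]),("side",[(322,365),(322,373),(336,410),(270,253),(318,158),(378,265),(345,205)])]:
    class C(dict):pass
    q=cloud({"depth":D[n]["d"]},D[n]["K"],D[n]["W"])
    for p in pts: print(n,p,q[p[1],p[0]].round(3))
E
```

```text
top (440, 270) [ 0.496 -0.271  0.088]
top (467, 272) [ 0.49  -0.338  0.09 ]
top (423, 257) [ 0.532 -0.237  0.052]
top (481, 260) [ 0.525 -0.401  0.004]
top (480, 287) [ 0.453 -0.38   0.052]
top (421, 284) [ 0.464 -0.237  0.013]
top (315, 272) [0.501 0.04  0.003]
top (399, 284) [ 0.463 -0.169  0.083]
top (437, 239) [ 0.574 -0.268  0.084]
top (437, 305) [ 0.409 -0.262  0.082]
top (319, 228) [0.586 0.03  0.237]
top (300, 203) [0.663 0.074 0.124]
top (340, 207) [ 0.652 -0.024  0.125]
top (320, 215) [0.625 0.026 0.176]
top (285, 196) [0.688 0.112 0.089]
top (361, 202) [ 0.671 -0.079  0.083]
top (413, 187) [ 0.712 -0.216  0.062]
top (180, 281) [0.479 0.372 0.093]
side (322, 365) [ 0.494 -0.273  0.085]
side (322, 373) [ 0.49  -0.284  0.082]
side (336, 410) [ 0.488 -0.347  0.086]
side (270, 253) [0.495 0.046 0.051]
side (318, 158) [0.611 0.118 0.204]
side (378, 265) [ 0.663 -0.079  0.079]
side (345, 205) [ 0.616 -0.023  0.178]
```

View pics/crop1.png

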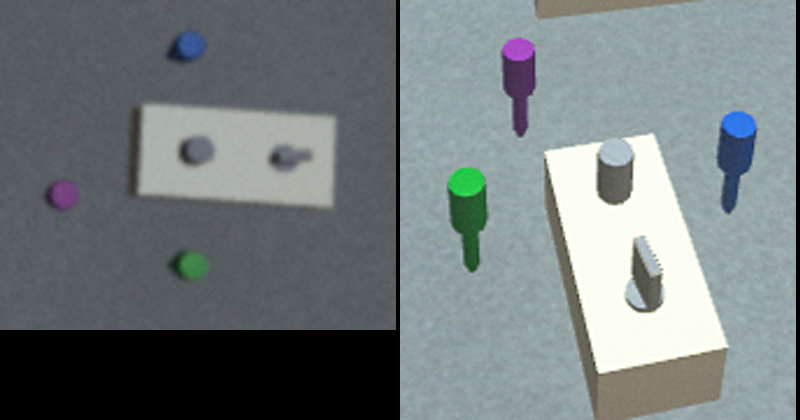

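View pics/crop2.png

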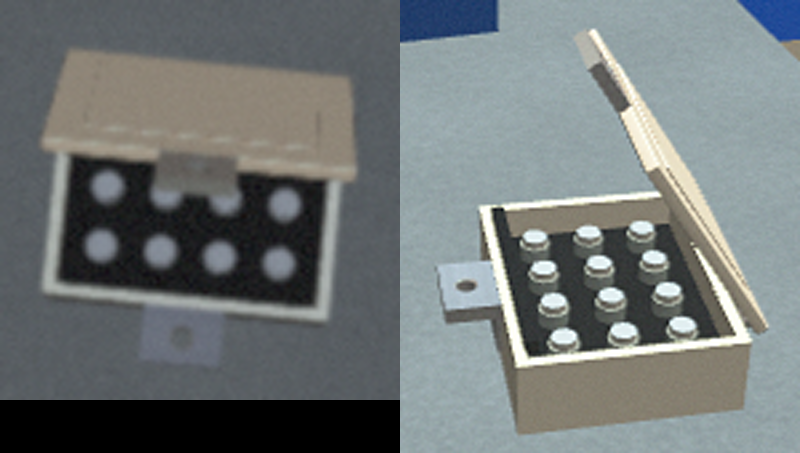

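```bash
python3 - <<'E'
from h import *
D={n:np.load(f"/tmp/{n}0.npz") for n in ["top","side"]}
t,s=D["top"],D["side"]
def sub(d,u0,v0,r,name):
    g=cv2.cvtColor(d["im"],cv2.COLOR_RGB2GRAY)[v0-r:v0+r+1,u0-r:u0+r+1]; print(name);print(g)
sub(t,315,272,6,"top hole"); sub(s,270,253,7,"side hole")
for n,d,p,z in [("top ledge",t,(314.6,272.2),.058),("side ledge",s,(269.4,252.2),.058),("top knob",t,(440,270),.086),("side knob",s,(322,365),.086)]:
    print(n,ray(d["K"],d["W"],*p,z).round(4))
# stand top: white
for n,d,box in [("top",t,(415,250,490,295)),("side",s,(285,350,375,480))]:
    q=cloud({"depth":d["d"]},d["K"],d["W"]); u0,v0,u1,v1=box
    m=np.zeros((480,640),bool); m[v0:v1,u0:u1]=1
    zz=q[...,2]; top=m&(abs(zz-.05)<.006)
    r=cv2.minAreaRect(q[top][:,:2].astype(np.float32)*1000); print(n,"stand",r)
    k=m&(zz>.078)&(zz<.1)
    km,lab=cv2.connectedComponents(k.astype(np.uint8))
    for i in range(1,km):
        if (lab==i).sum()>10: print(n,"knob top",(lab==i).sum(),q[lab==i].mean(0).round(4), np.argwhere(lab==i).mean(0))
    q2=q
# lid plane from top
q=cloud({"depth":t["d"]},t["K"],t["W"])
m=np.zeros((480,640),bool); m[198:222,285:358]=1
P=q[m]; P=P[(P[:,2]>.075)]
for _ in range(4):
    c=P.mean(0);U,S,V=np.linalg.svd(P-c);n=V[2]*np.sign(V[2][2]);e=(P-c)@n;P=P[abs(e)<.004]
print("lid n",n,c,"angle",np.arccos(n[2]),"yaw dir",np.arctan2(n[1],n[0]),len(P))
# case rim & ledge from cloud
m=np.zeros((480,640),bool); m[215:285,270:365]=1
L=q[m&(abs(q[...,2]-.058)<.006)]; 
F=q[262:284,300:330]; F=F[abs(F[...,2]-.058)<.006]; print("ledge pts",len(F),cv2.minAreaRect((F[:,:2]*1000).astype(np.float32)))
E
```

```text
top hole
[[109 108 111 110 108 110 111 109 110 111 112 109 111]
 [110 111 107 108 108 112 109 107 105 110 109 107 107]
 [114 110 112 110 111 110 110 109 109 108 109 110 108]
 [110 112 110 107 105 103 101 103 111 108 109 109 111]
 [110 113 111 104  95  91  90  95 101 107 109 111 112]
 [112 110 111 100  92  94  93  90 100 106 109 110 112]
 [113 113 109 102  95  98  95  97 100 108 109 109 109]
 [111 112 108  97 101  97  97  96 102 108 111 110 111]
 [117 114 109 104  99  96  98  97 101 107 113 109 111]
 [112 111 111 110 104 101  98 104 107 109 114 113 110]
 [111 112 109 111 108 106 104 106 108 109 110 110 111]
 [109 108 111 108 111 110 107 113 108 110 106 110 107]
 [105 108 109 108 110 109 110 107 108 108 108 107 107]]
side hole
[[189 192 193 196 196 197 197 194 191 195 192 193 193 190 190]
 [191 190 197 197 195 193 196 196 195 190 197 194 193 191 190]
 [190 193 196 200 196 197 202 194 194 192 194 189 193 189 189]
 [189 189 194 196 197 195 195 193 193 189 195 195 192 190 189]
 [190 190 190 198 203 152 133 129 148 168 178 192 191 188 190]
 [187 190 191 149 106  91  88  84  78  88 147 190 
[... 832 characters left out ...]
p knob top 62 [ 0.496  -0.2724  0.0863] [270.03225806 440.24193548]
top knob top 33 [ 0.49   -0.3442  0.0859] [272. 469.]
side stand ((512.096923828125, -310.9364318847656), (152.60195922851562, 113.22210693359375), 85.16630554199219)
side knob top 60 [ 0.5681 -0.2707  0.0809] [353.98333333 371.28333333]
side knob top 207 [ 0.4928 -0.2759  0.0848] [366.70048309 321.85507246]
side knob top 155 [ 0.4871 -0.3474  0.0844] [411.31612903 335.6516129 ]
lid n [ 0.8387773  -0.09690179  0.53578232] [0.64225012 0.02419936 0.14751413] angle 1.0053623277837394 yaw dir -0.11501754895680226 1651
ledge pts 370 ((500.2388916015625, 41.1894416809082), (73.63137817382812, 45.93483352661133), 88.43423461914062)
```

Confirmed: the wanted pin is the upright plain grey cylinder, at top (440,270) and side (322,367). The grey tab at top (467,272) is the flat-headed one, and the coloured ones are look-alikes. The lid is at about 1.0 rad, hinged on the far side. I'll close it first, using shut fingers on the tongue.

```bash
cat >> h.py <<'E'
def plan(*wps):
    s=sensors.sense(); R0=R.from_rotvec(s["ee_rot"])
    for p,yaw in wps:
        Rt=R.from_matrix(np.array([[np.cos(yaw),np.sin(yaw),0],[np.sin(yaw),-np.cos(yaw),0],[0,0,-1.]]))
        print((R0.inv().apply(np.array(p)-s["ee_pos"])*100).round(2),(R0.inv()*Rt).as_rotvec().round(3))
E
cat > lid.py <<'E'
from h import *
hin=np.array([.680,.0215]);ax=np.array([np.cos(-.1),np.sin(-.1)])
def lp(r,h,t):
    a=-r*np.cos(t)+h*np.sin(t); return [*(hin+ax*a),.06+r*np.sin(t)+h*np.cos(t)]
E
python3 - <<'E'
from lid import *
for t in [1.005,.8,.6,.4,.2,.04,0]: print(t,np.round(lp(.186,.012,t),3))
plan((lp(.183,.06,1.005)[:2]+[.31],-.1))
E
```

```text
1.005 [0.591 0.03  0.223]
0.8 [0.56  0.034 0.202]
0.6 [0.534 0.036 0.175]
0.4 [0.514 0.038 0.143]
0.2 [0.501 0.039 0.109]
0.04 [0.496 0.04  0.079]
0 [0.495 0.04  0.072]
[ 60.48 -36.18 -13.91] [-0.002  0.     0.443]
```

```bash
python3 - <<'E'
from lid import *
plan(([.592,.03,.31],-.1))
E
```

```text
[ 56.76 -37.9  -13.91] [-0.002  0.     0.443]
```

Request:
step_arm --pt "0 5 -3 -14 0 0 0.1" --pt "0 56.8 -37.9 -14 0 0 0.44" --pt "0 56.8 -37.9 -14 0 0 0.44" --pt "0 56.8 -37.9 -14 0 0 0.44" --pt "0 56.8 -37.9 -14 0 0 0.44"

```text
time: 0.65
ee_pos: [0.3132, -0.3459, 0.2445]
ee_rot: [-3.136, 0.155, 0.001]
wrist_force: [1.2, -0.1, -0.3]
grip_width: 0.609
```

```bash
python3 - <<'E'
from lid import *
plan(([.592,.03,.31],-.1))
E
```

```text
[ 24.02 -40.17  -6.48] [-0.002  0.001  0.001]
```

Request:
step_arm --pt "0 6 -10 -6.5 0 0 0" --pt "0 24 -40.2 -6.5 0 0 0" --pt "0 24 -40.2 -6.5 0 0 0" --pt "0 24 -40.2 -6.5 0 0 0" --pt "0 24 -40.2 -6.5 0 0 0"

```text
time: 1.15
ee_pos: [0.4577, -0.1503, 0.2882]
ee_rot: [-3.136, 0.156, 0.001]
wrist_force: [0.3, 0.4, -0.2]
grip_width: 0.186
```

```bash
python3 - <<'E'
from lid import *
plan(([.592,.03,.31],-.1))
E
```

```text
[ 11.58 -19.28  -2.15] [-0.002  0.     0.001]
```

Request:
step_arm --pt "0 11.6 -19.3 -2.1 0 0 0" --pt "0 11.6 -19.3 -2.1 0 0 0" --pt "0 11.6 -19.3 -2.1 0 0 0" --pt "0 11.6 -19.3 -2.1 0 0 0" --pt "0 11.6 -19.3 -2.1 0 0 0"

```text
time: 1.65
ee_pos: [0.5935, 0.0336, 0.3085]
ee_rot: [-3.135, 0.15, 0.003]
wrist_force: [-0.1, -0.5, 0.9]
grip_width: 0.005
```

Request:
step_arm --pt "0 0 0 0 0 0 0" --pt "0 0 0 0 0 0 0"

```text
time: 1.85
ee_pos: [0.5934, 0.034, 0.3073]
ee_rot: [-3.136, 0.148, 0.006]
wrist_force: [-0.3, 0.9, -1.0]
grip_width: 0.001
```

```bash
python3 - <<'E'
from lid import *
print(sensors.sense()["ee_pos"],sensors.sense()["wrist_force"])
c,K,W=cam("side"); save(c,"side1.png")
c,K,W=cam("wrist"); save(c,"wrist1.png")
plan(*[((np.array(lp(.186,.012,t))+[0.0,0,-.004 if t<1 else 0]).tolist(),-.1) for t in [1.05,1.,.9,.8,.7,.6,.5,.4,.3,.2,.1,.0]])
E
```

```text
[0.59336482 0.03401396 0.30732428] [-0.28681245  0.87127987 -1.02897091]
[0.58 0.25 8.1 ] [-0.002  0.002  0.003]
[-0.24  0.25  8.53] [-0.002  0.002  0.003]
[-1.82  0.25  9.92] [-0.002  0.002  0.003]
[-3.3   0.25 11.06] [-0.002  0.002  0.003]
[-4.65  0.24 12.34] [-0.002  0.002  0.003]
[-5.86  0.24 13.75] [-0.002  0.002  0.003]
[-6.93  0.24 15.28] [-0.002  0.002  0.003]
[-7.85  0.24 16.9 ] [-0.002  0.002  0.003]
[-8.59  0.24 18.61] [-0.002  0.002  0.003]
[-9.17  0.25 20.38] [-0.002  0.002  0.003]
[-9.56  0.25 22.2 ] [-0.002  0.002  0.003]
[-9.77  0.25 24.05] [-0.002  0.002  0.003]
```

View pics/side1.png

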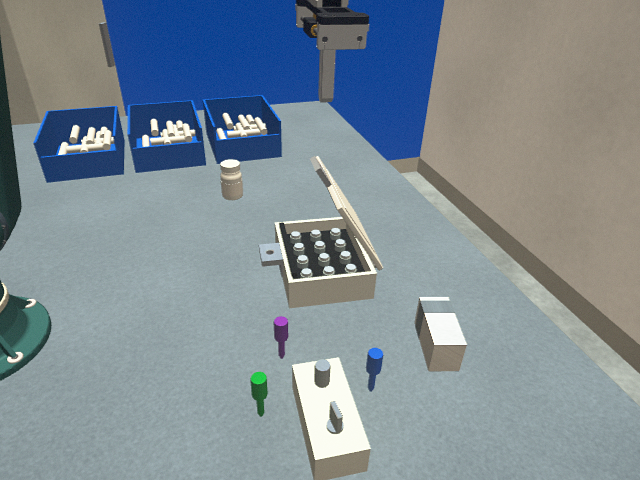

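View pics/wrist1.png

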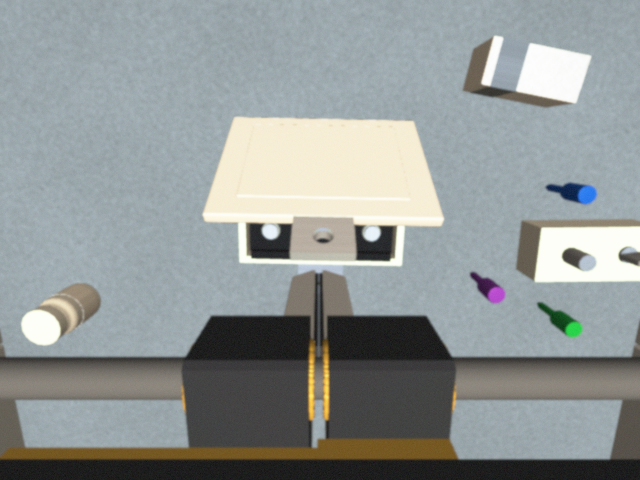

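Fingers are above the tongue (hole seen at wrist (322,236)). I'll follow the arc down.

Request:
step_arm --pt "0 0.8 0.2 4.5 0 0 0" --pt "0 0.6 0.2 7.5 0 0 0" --pt "0 0.2 0.2 9 0 0 0" --pt "0 -1.3 0.2 10 0 0 0" --pt "0 -2.7 0.2 11 0 0 0"

```text
time: 2.45
ee_pos: [0.5645, 0.0317, 0.1979]
ee_rot: [-3.136, 0.157, 0.004]
wrist_force: [0.4, 0.8, 1.0]
grip_width: 0.008
```

```bash
python3 - <<'E'
from lid import *
c,K,W=cam("side"); save(c,"side2.png")
plan(*[((np.array(lp(.186,.012,t))+[0.006,0,-.004]).tolist(),-.1) for t in [.7,.6,.5,.4,.3,.2,.1,.0]])
E
```

```text
[-0.98 -0.18  1.18] [-0.001  0.007  0.001]
[-2.19 -0.18  2.59] [-0.001  0.007  0.001]
[-3.26 -0.18  4.12] [-0.001  0.007  0.001]
[-4.16 -0.18  5.75] [-0.001  0.007  0.001]
[-4.9  -0.18  7.46] [-0.001  0.007  0.001]
[-5.47 -0.18  9.24] [-0.001  0.007  0.001]
[-5.85 -0.17 11.06] [-0.001  0.007  0.001]
[-6.05 -0.17 12.91] [-0.001  0.007  0.001]
```

View pics/side2.png

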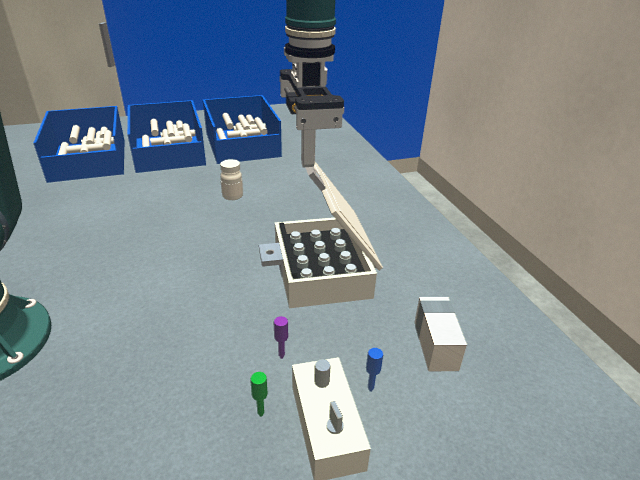

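```bash
python3 - <<'E'
from lid import *
c,K,W=cam("wrist"); save(c,"wrist2.png")
q=cloud(c,K,W)
for v in range(160,300,10): print(v,q[v,322].round(3),q[v,250].round(3))
E
```

```text
160 [0.62  0.024 0.162] [0.624 0.069 0.161]
170 [0.614 0.025 0.169] [0.619 0.068 0.17 ]
180 [0.609 0.025 0.177] [0.613 0.068 0.178]
190 [0.604 0.026 0.181] [0.608 0.068 0.181]
200 [0.599 0.026 0.185] [0.603 0.067 0.187]
210 [0.594 0.027 0.194] [0.598 0.067 0.194]
220 [0.59  0.027 0.201] [0.593 0.067 0.196]
230 [0.586 0.028 0.206] [0.557 0.097 0.05 ]
240 [0.581 0.028 0.209] [0.543 0.102 0.034]
250 [0.574 0.029 0.204] [0.54  0.098 0.062]
260 [0.573 0.029 0.22 ] [0.532 0.098 0.067]
270 [0.571 0.03  0.228] [ 0.501  0.114 -0.002]
280 [0.57  0.03  0.241] [ 0.489  0.116 -0.001]
290 [0.57  0.03  0.253] [ 0.477  0.118 -0.003]
```

View pics/wrist2.png

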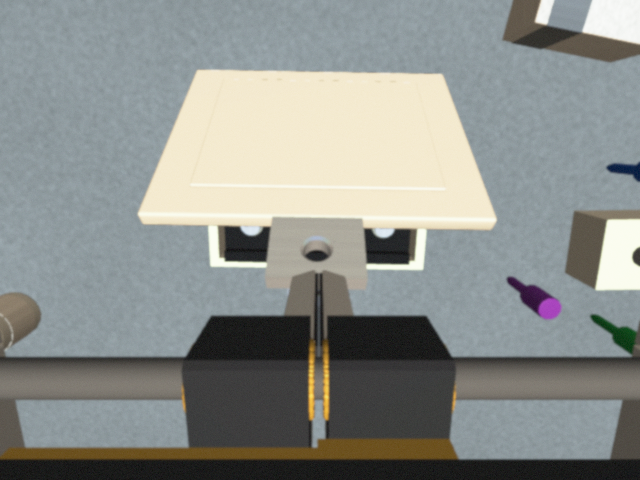

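```bash
python3 - <<'E'
from lid import *
print(sensors.sense()["ee_pos"],sensors.sense()["wrist_force"])
c,K,W=cam("wrist")
q=cloud(c,K,W)
for v in range(216,296,6): print(v,q[v,277].round(3),q[v,358].round(3))
P=q[80:215,200:440].reshape(-1,3);P=P[~np.isnan(P).any(1)]
cc=P.mean(0);n=np.linalg.svd(P-cc,full_matrices=False)[2][2];n*=np.sign(n[2]);print(n,cc,np.arccos(n[2]),np.arctan2(n[1],n[0]))
E
```

```text
[0.56317409 0.0320742  0.1976798 ] [0.48049552 0.50759547 0.52328016]
216 [0.595 0.052 0.196] [0.59  0.007 0.196]
222 [0.592 0.052 0.199] [0.588 0.008 0.199]
228 [0.59  0.052 0.204] [0.585 0.008 0.204]
234 [0.587 0.052 0.207] [0.583 0.009 0.206]
240 [0.585 0.052 0.21 ] [0.58  0.009 0.209]
246 [0.582 0.052 0.213] [0.578 0.01  0.213]
252 [0.58  0.052 0.217] [0.576 0.01  0.217]
258 [0.577 0.052 0.219] [0.573 0.011 0.219]
264 [0.575 0.052 0.223] [0.571 0.011 0.223]
270 [0.573 0.052 0.225] [0.569 0.012 0.225]
276 [0.571 0.052 0.228] [0.567 0.012 0.229]
282 [0.568 0.052 0.228] [0.564 0.013 0.23 ]
288 [0.563 0.053 0.224] [0.56  0.013 0.226]
294 [ 0.471  0.088 -0.002] [ 0.462 -0.003 -0.002]
[ 0.79290531 -0.09072067  0.60255368] [0.63150872 0.02449682 0.14587466] 0.9240992885431307 -0.1139201393577625
```

```bash
python3 - <<'E'
import cv2,numpy as np
a=cv2.imread("pics/wrist1.png")[210:330,260:380];b=cv2.imread("pics/wrist2.png")[210:330,260:380]
cv2.imwrite("pics/cmp.png",np.hstack([cv2.resize(x,(400,400)) for x in (a,b)]))
s=cv2.imread("pics/side2.png")[90:280,240:400]; cv2.imwrite("pics/s2c.png",cv2.resize(s,(505,600)))
E
```

```text
(no output)
```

View pics/cmp.png

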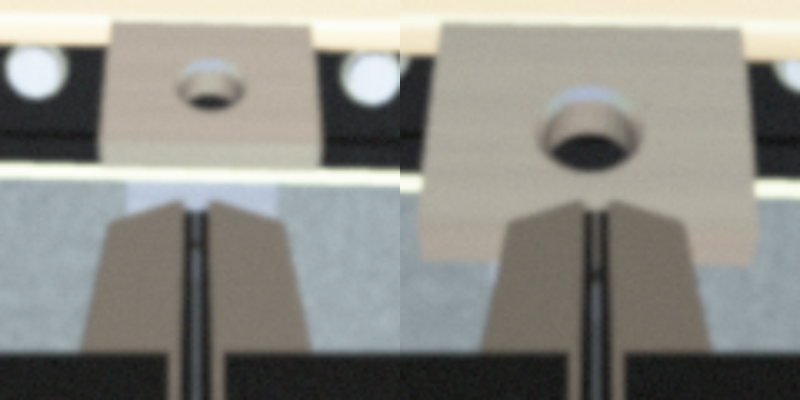

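View pics/s2c.png

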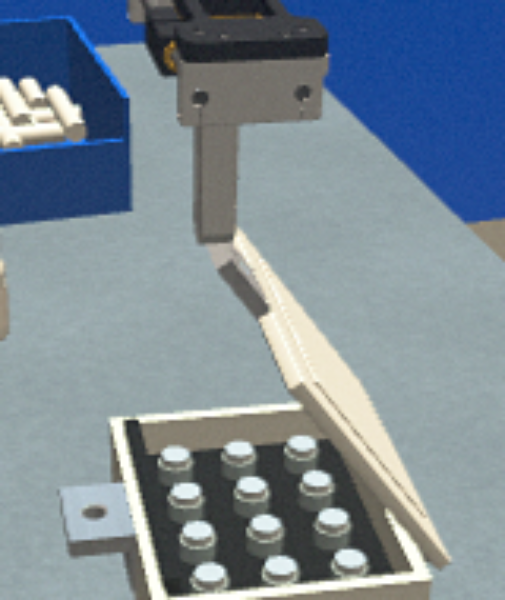

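```bash
python3 - <<'E'
from lid import *
s=sensors.sense();print(s["ee_pos"])
c,K,W=cam("side");print(proj(K,W,s["ee_pos"]),proj(K,W,s["ee_pos"]+[0,0,.025]), proj(K,W,[.568,.052,.228]),c["depth"][160,308])
q=cloud(c,K,W);print([q[v,306].round(3).tolist() for v in range(130,172,4)])
c,K,W=cam("wrist");print(proj(K,W,s["ee_pos"]),proj(K,W,s["ee_pos"]+[0.008,0,0]),proj(K,W,s["ee_pos"]+[0.008,0.013,.0]), c["hand_eye"])
c,K,W=cam("top");q=cloud(c,K,W);print(proj(K,W,s["ee_pos"]))
E
```

```text
[0.56450836 0.03213258 0.19860205]
[307.57481423 183.3524244 ] [307.78789185 170.46843661] [306.43848222 163.17500923] 0.79918766
[[0.557, 0.02, 0.302], [0.556, 0.018, 0.296], [0.556, 0.019, 0.289], [0.557, 0.022, 0.281], [0.556, 0.018, 0.276], [0.557, 0.021, 0.267], [0.557, 0.02, 0.26], [0.557, 0.02, 0.253], [0.558, 0.021, 0.246], [0.56, 0.029, 0.234], [0.56, 0.027, 0.227]]
[318.9499823  268.66615335] [317.58566102 255.32440208] [294.85712759 257.46088163] [[ 1.34219711e-03 -9.71246023e-01 -2.38074277e-01  6.90790959e-02]
 [ 9.99997219e-01  8.41949380e-04  2.20289817e-03 -6.12417863e-04]
 [-1.93910960e-03 -2.38076572e-01  9.71244452e-01 -2.12464904e-01]
 [ 0.00000000e+00  0.00000000e+00  0.00000000e+00  1.00000000e+00]]
[317.89144849 239.40627283]
```

```bash
python3 - <<'E'
from lid import *
c,K,W=cam("side")
for dz in (0,.02,.035,.05): print(dz,proj(K,W,[.5934,.034,.3073+dz]).round(1))
s=sensors.sense();print(s)
a=cv2.imread("pics/side1.png")[40:120,280:380];cv2.imwrite("pics/s1c.png",cv2.resize(a,(600,480)))
E
```

```text
0 [324.9 122. ]
0.02 [325.3 110.1]
0.035 [325.7 101. ]
0.05 [326.   91.7]
{'time': 2.8, 'joint_pos': array([-0.04334022,  0.12270732,  1.27652658,  0.00193257,  1.74297849,
        1.62569042]), 'qvel': array([ 4.17667696e-03,  5.99477419e-03, -9.21529938e-04,  8.72173780e-05,
        1.23864890e-03,  7.13166038e-04]), 'effort': array([-5.63195441e-02, -3.58061314e+01, -3.02897215e+01,  1.44642006e-02,
       -5.86202508e-02, -8.33616832e-04]), 'ee_pos': array([0.56632703, 0.03282688, 0.19929493]), 'ee_rot': array([-3.13593096e+00,  1.53632493e-01,  9.90136421e-04]), 'wrist_force': array([-0.70989315,  0.5741308 ,  0.26245184]), 'moment': array([ 0.05275769, -0.02228165,  0.01816751]), 'grip_width': 0.0065182273493373}
```

View pics/s1c.png

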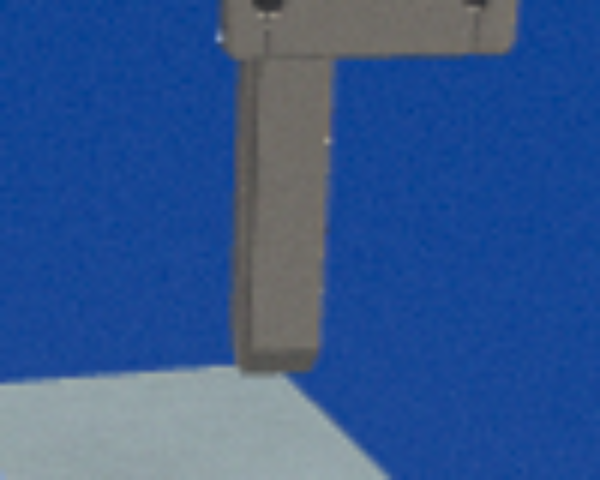

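Seen by all three cameras, the finger ends sit about 30 mm above the reported TCP. They are just resting on the tongue at θ≈0.92. I'll allow for that and calibrate it against the tongue's hard stop.

```bash
python3 - <<'E'
from lid import *
plan(*[((np.array(lp(.186,.012,t))+[0.006,0,-.031]).tolist(),-.1) for t in [.8,.7,.6,.5,.4,.3,.2,.1,.05,.0]])
E
```

```text
[-0.08 -0.06  2.85] [-0.002  0.001  0.002]
[-1.43 -0.06  4.13] [-0.002  0.001  0.002]
[-2.65 -0.06  5.54] [-0.002  0.001  0.002]
[-3.72 -0.06  7.06] [-0.002  0.001  0.002]
[-4.64 -0.06  8.68] [-0.002  0.001  0.002]
[-5.39 -0.06 10.39] [-0.002  0.001  0.002]
[-5.96 -0.06 12.16] [-0.002  0.001  0.002]
[-6.36 -0.05 13.98] [-0.002  0.001  0.002]
[-6.49 -0.05 14.91] [-0.002  0.001  0.002]
[-6.57 -0.05 15.83] [-0.002  0.001  0.002]
```

Request:
step_arm --pt "0 0.6 0 1.2 0 0 0" --pt "0 0.0 0 2.8 0 0 0" --pt "0 -1.4 0 4.1 0 0 0" --pt "0 -2.6 0 5.5 0 0 0" --pt "0 -3.7 0 7 0 0 0"

```text
time: 3.3
ee_pos: [0.5302, 0.0367, 0.1297]
ee_rot: [-3.136, 0.153, -0.004]
wrist_force: [0.5, 0.8, 0.9]
grip_width: 0.004
```

```bash
python3 - <<'E'
from lid import *
c,K,W=cam("side"); save(c,"side3.png")
plan(*[((np.array(lp(.186,.012,t))+[0.006,0,-.031]).tolist(),-.1) for t in [.5,.4,.3,.2,.1,.05,.0]])
E
```

```text
[ 0.25 -0.05 -0.25] [-0.002  0.006  0.002]
[-0.66 -0.05  1.38] [-0.002  0.006  0.002]
[-1.4  -0.05  3.09] [-0.002  0.006  0.002]
[-1.97 -0.05  4.86] [-0.002  0.006  0.002]
[-2.35 -0.04  6.69] [-0.002  0.006  0.002]
[-2.48 -0.04  7.61] [-0.002  0.006  0.002]
[-2.56 -0.04  8.54] [-0.002  0.006  0.002]
```

View pics/side3.png

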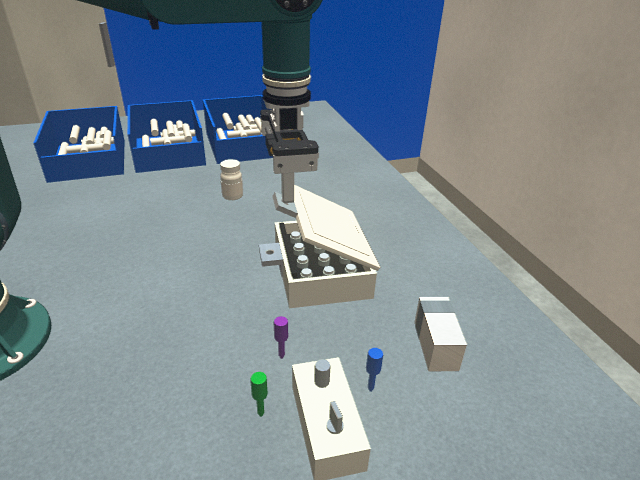

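The lid is following down, with the tongue under the fingertips at (288,205). I'll continue.

Request:
step_arm --pt "0 -0.5 0 1.3 0 0 0" --pt "0 -1.3 0 3 0 0 0" --pt "0 -1.9 0 4.5 0 0 0" --pt "0 -2.2 0 5.8 0 0 0" --pt "0 -2.4 0 6.6 0 0 0"

```text
time: 3.85
ee_pos: [0.5026, 0.0394, 0.0593]
ee_rot: [-3.136, 0.153, 0.01]
wrist_force: [-0.1, -0.4, 0.6]
grip_width: 0.004
```

```bash
python3 - <<'E'
from lid import *
s=sensors.sense();print(s["ee_pos"],s["wrist_force"])
c,K,W=cam("side"); save(c,"side4.png")
c,K,W=cam("wrist"); save(c,"wrist4.png"); q=cloud(c,K,W)
for v in range(200,280,8): print(v,q[v,277].round(3),q[v,358].round(3))
E
```

```text
[0.50256357 0.03942852 0.05929276] [-0.07769098 -0.4011415   0.64156326]
200 [0.547 0.055 0.089] [0.543 0.017 0.089]
208 [0.543 0.055 0.089] [0.539 0.017 0.089]
216 [0.539 0.056 0.088] [0.535 0.017 0.087]
224 [0.535 0.056 0.087] [0.531 0.018 0.087]
232 [0.531 0.057 0.088] [0.527 0.018 0.088]
240 [0.527 0.057 0.088] [0.523 0.018 0.087]
248 [0.523 0.058 0.089] [0.52  0.019 0.088]
256 [0.52  0.058 0.09 ] [0.516 0.019 0.089]
264 [0.515 0.059 0.089] [0.512 0.019 0.091]
272 [0.512 0.059 0.089] [0.508 0.02  0.09 ]
```

View pics/wrist4.png

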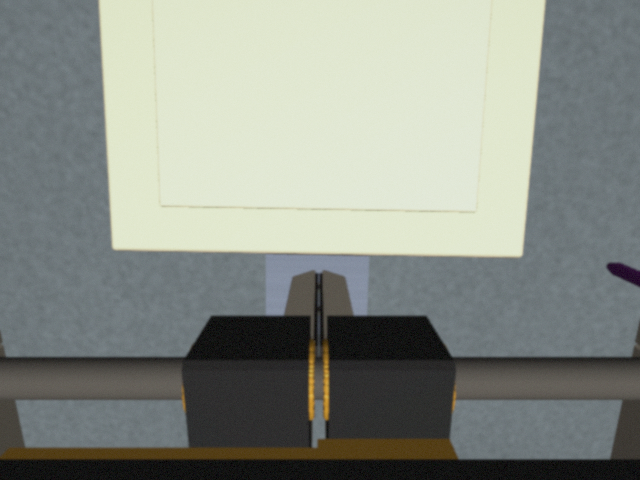

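Request:
step_arm --pt "0 -0.1 0 0.5 0 0 0" --pt "0 -0.1 0 1.0 0 0 0" --pt "0 -0.1 0 1.3 0 0 0"

```text
time: 4.25
ee_pos: [0.501, 0.0395, 0.0459]
ee_rot: [-3.136, 0.153, 0.012]
wrist_force: [-0.6, -0.1, 0.5]
grip_width: 0.007
```

Request:
step_arm --pt "0 0 0 0.2 0 0 0" --pt "0 0 0 0.3 0 0 0"

```text
time: 4.45
ee_pos: [0.5009, 0.0396, 0.0439]
ee_rot: [-3.136, 0.153, 0.012]
wrist_force: [-2.7, 0.1, 6.2]
grip_width: 0.004
```

Request:
step_arm --pt "0 0 0 0.2 0 0 0" --pt "0 0 0 0.4 0 0 0"

```text
time: 4.65
ee_pos: [0.5008, 0.0396, 0.0414]
ee_rot: [-3.136, 0.153, 0.012]
wrist_force: [-4.5, 0.4, 7.5]
grip_width: 0.006
```

Request:
step_arm --pt "0 0 0 0.2 0 0 0" --pt "0 0 0 0.3 0 0 0"

```text
time: 4.85
ee_pos: [0.5007, 0.0396, 0.0403]
ee_rot: [-3.136, 0.153, 0.012]
wrist_force: [-5.4, 0.6, 8.3]
grip_width: 0.006
```

Request:
step_arm --pt "0 -0.1 0 0.3 0 0 0" --pt "0 -0.1 0 0.5 0 0 0" --pt "0 -0.1 0 0.5 0 0 0"

```text
time: 5.15
ee_pos: [0.5005, 0.0396, 0.0378]
ee_rot: [-3.136, 0.153, 0.008]
wrist_force: [-2.6, -0.1, 8.8]
grip_width: 0.004
```

Request:
step_arm --pt "0 -0.1 0 0.4 0 0 0" --pt "0 -0.1 0 0.5 0 0 0" --pt "0 -0.1 0 0.5 0 0 0"

```text
time: 5.45
ee_pos: [0.5008, 0.0396, 0.0375]
ee_rot: [-3.137, 0.152, 0.002]
wrist_force: [-7.7, 0.6, 17.9]
grip_width: 0.008
```

```bash
python3 - <<'E'
from lid import *
s=sensors.sense();print(s["ee_pos"],s["wrist_force"])
c,K,W=cam("side"); save(c,"side5.png")
c,K,W=cam("wrist"); save(c,"wrist5.png"); q=cloud(c,K,W)
for v in range(180,290,12): print(v,q[v,277].round(3),q[v,358].round(3))
E
```

```text
[0.50077142 0.03959806 0.03749842] [-7.66051228  0.57478929 17.91969363]
180 [0.555 0.053 0.074] [0.552 0.017 0.073]
192 [0.55  0.054 0.073] [0.546 0.017 0.074]
204 [0.544 0.055 0.072] [0.541 0.018 0.073]
216 [0.539 0.055 0.072] [0.535 0.018 0.07 ]
228 [0.533 0.056 0.072] [0.529 0.018 0.071]
240 [0.527 0.057 0.071] [0.523 0.019 0.071]
252 [0.521 0.058 0.07 ] [0.518 0.019 0.071]
264 [0.515 0.058 0.071] [0.512 0.02  0.071]
276 [0.509 0.059 0.07 ] [0.505 0.02  0.07 ]
288 [0.504 0.06  0.072] [0.5   0.02  0.072]
```

View pics/side5.png

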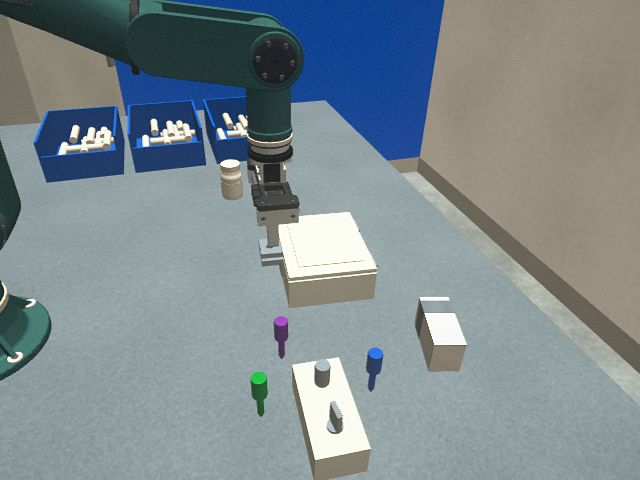

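Lid shut (force 18 N, tongue at z≈0.071). The fingertip is 34.5 mm behind the reported TCP. Next I'll lift off and look at the hole with the wrist camera.

Request:
step_arm --pt "0 0 0 -3 0 0 0" --pt "30 -3 0 -7 0 0 0" --pt "50 -4 0 -10 0 0 0" --pt "50 -4 0 -10 0 0 0" --pt "50 -4 0 -10 0 0 0"

```text
time: 6.05
ee_pos: [0.4617, 0.0433, 0.1381]
ee_rot: [-3.137, 0.152, -0.002]
wrist_force: [0.4, 0.1, -1.5]
grip_width: 0.311
```

Request:
step_arm --pt "50 0 0 0 0 0 0" --pt "50 0 0 0 0 0 0"

```text
time: 6.25
ee_pos: [0.4609, 0.0433, 0.1361]
ee_rot: [-3.137, 0.152, 0.003]
wrist_force: [0.4, -0.2, 0.3]
grip_width: 0.476
```

```bash
python3 - <<'E'
from lid import *
s=sensors.sense();print(s["ee_pos"],s["ee_rot"],s["wrist_force"])
c,K,W=cam("wrist"); save(c,"wrist6.png"); q=cloud(c,K,W)
np.savez("/tmp/w6.npz",im=c["image"],q=q,K=K,W=W)
c,K,W=cam("top"); save(c,"top6.png"); np.savez("/tmp/t6.npz",im=c["image"],K=K,W=W)
c,K,W=cam("side"); save(c,"side6.png"); np.savez("/tmp/s6.npz",im=c["image"],K=K,W=W)
E
```

```text
[0.46092036 0.04326895 0.13605535] [-3.13666138  0.15246515  0.00345627] [ 0.43939454 -0.2008433   0.34453606]
```

View pics/wrist6.png

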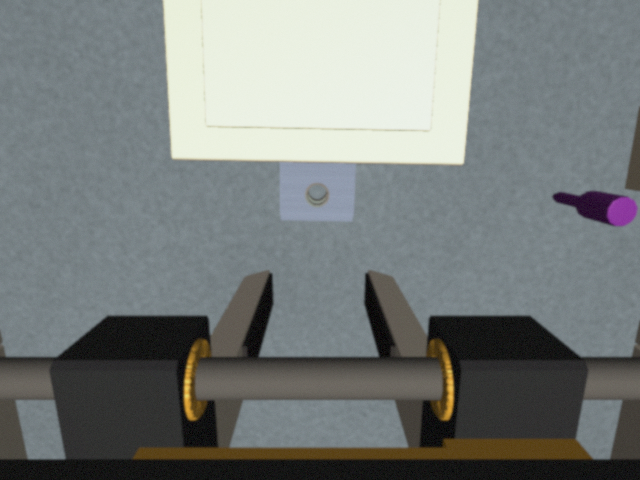

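View pics/side6.png

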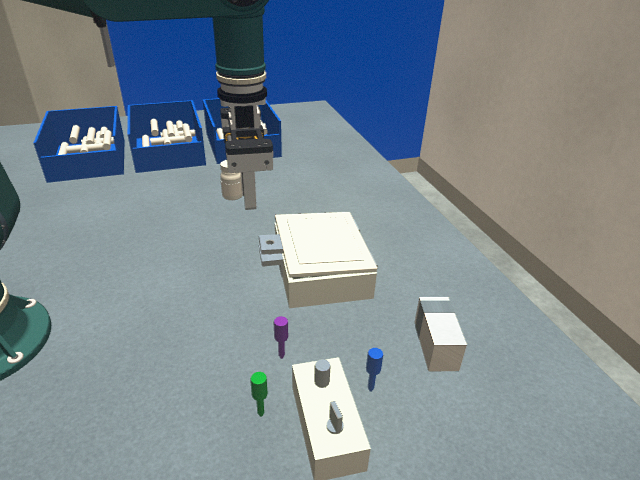

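```bash
python3 - <<'E'
from lid import *
w=np.load("/tmp/w6.npz");im=w["im"];q=w["q"]
print("tongue z",np.nanmedian(q[170:185,285:350,2]),np.nanmedian(q[205:216,285:350,2]))
cr=cv2.resize(im[155:230,265:370],(840,600),interpolation=cv2.INTER_CUBIC)[:, :800]
cv2.imwrite("pics/w6c.png",cr[:,:,::-1])
t=np.load("/tmp/t6.npz");s=np.load("/tmp/s6.npz")
cv2.imwrite("pics/ts6.png",np.hstack([cv2.resize(t["im"][255:290,295:335],(400,350),interpolation=cv2.INTER_CUBIC),cv2.resize(s["im"][225:270,250:295],(400,350),interpolation=cv2.INTER_CUBIC)])[:,:,::-1])
for z in (.078,):
    print(ray(w["K"],w["W"],317,193,z),ray(s["K"],s["W"],270,241.5,z))
E
```

```text
tongue z 0.07902473640627469 0.08004814556055254
[0.49609138 0.04088378 0.078     ] [0.49611313 0.04558858 0.078     ]
```

View pics/w6c.png

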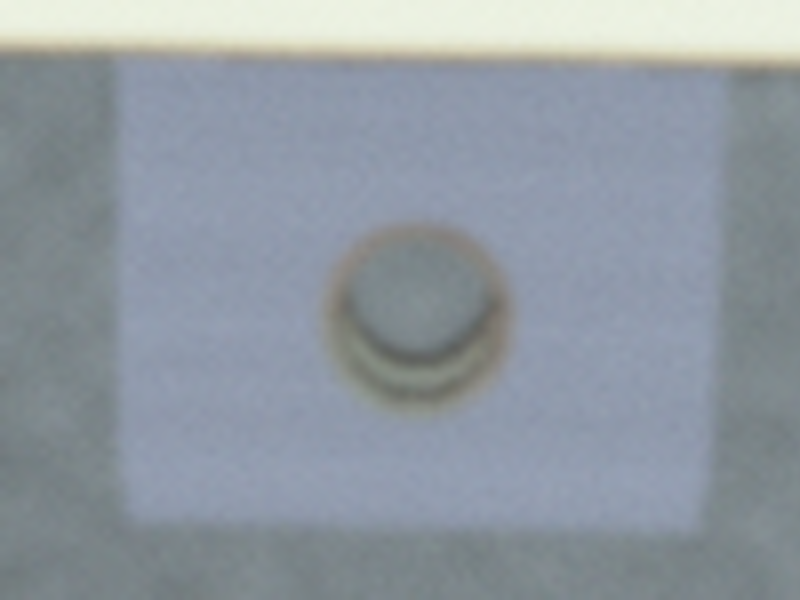

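View pics/ts6.png

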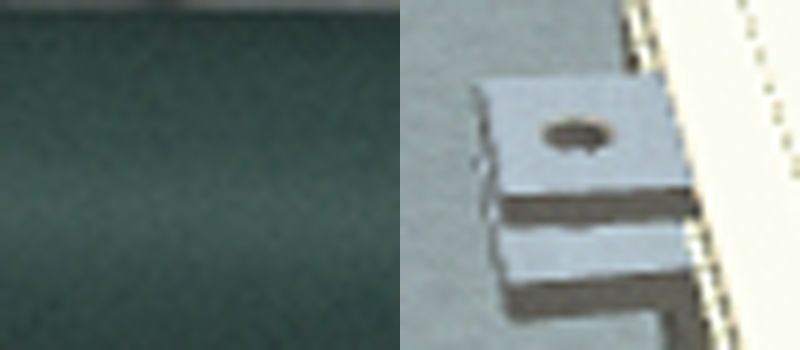

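```bash
python3 - <<'E'
from lid import *
w=np.load("/tmp/w6.npz");s=np.load("/tmp/s6.npz")
print(ray(w["K"],w["W"],316.7,194.1,.0795),ray(s["K"],s["W"],269.4,241.9,.0795))
plan(([.44,-.27,.155],-.09))
E
```

```text
[0.49554334 0.04114128 0.0795    ] [0.494264   0.04244158 0.0795    ]
[ 0.93 31.38 -1.87] [-0.001  0.001 -0.007]
```

Side and wrist agree on the tongue hole to about 1.5 mm: (0.495, 0.041). Next, go to the knob and look.

Request:
step_arm --pt "50 0 5 -1.9 0 0 0" --pt "50 1 31.4 -1.9 0 0 0" --pt "50 1 31.4 -1.9 0 0 0" --pt "50 1 31.4 -1.9 0 0 0" --pt "50 1 31.4 -1.9 0 0 0"

```text
time: 6.9
ee_pos: [0.4443, -0.2051, 0.1548]
ee_rot: [-3.136, 0.152, 0.002]
wrist_force: [0.5, 0.3, 0.6]
grip_width: 0.498
```

```bash
python3 - <<'E'
from lid import *
plan(([.44,-.27,.155],-.09))
E
```

```text
[ 0.2   6.5  -0.03] [-0.002  0.001 -0.007]
```

Request:
step_arm --pt "50 0.2 5 0 0 0 0" --pt "50 0.2 6.5 0 0 0 0" --pt "50 0.2 6.5 0 0 0 0" --pt "50 0.2 6.5 0 0 0 0"

```text
time: 7.3
ee_pos: [0.44, -0.2689, 0.1542]
ee_rot: [-3.135, 0.152, 0.003]
wrist_force: [-0.1, 0.1, -0.1]
grip_width: 0.499
```

```bash
python3 - <<'E'
from lid import *
s=sensors.sense();print(s["ee_pos"],s["ee_rot"])
c,K,W=cam("wrist"); save(c,"wrist7.png"); q=cloud(c,K,W)
np.savez("/tmp/w7.npz",im=c["image"],q=q,K=K,W=W)
m=((q[...,2]>.081)&(q[...,2]<.092)).astype(np.uint8); m[330:]=0
n,l,st,ce=cv2.connectedComponentsWithStats(m)
for i in range(1,n):
    if st[i,4]>40: print(ce[i],st[i],q[l==i].mean(0),ray(K,W,*ce[i],.086))
E
```

```text
[ 0.43998806 -0.26894268  0.15417598] [-3.13457623  0.15197517  0.00322993]
[317.48127601 162.55617198] [303 148  30  30 721] [ 0.49521542 -0.27342711  0.08461485] [ 0.49530745 -0.27344122  0.086     ]
[417.98081535 161.4028777 ] [400 154  37  16 417] [ 0.48923046 -0.34449838  0.08451678] [ 0.48933939 -0.34414795  0.086     ]
```

View pics/wrist7.png

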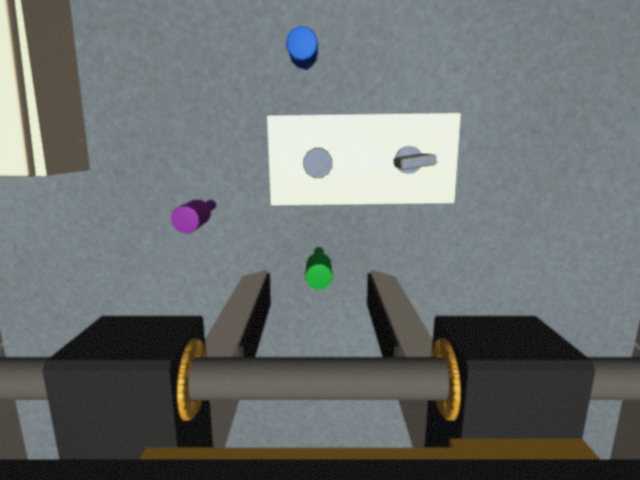

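The round grey knob is at wrist (317,163), the same one as before, at (0.4953, −0.2735). The flat tab at (418,161) stays.

```bash
python3 - <<'E'
from lid import *
plan(([.4953,-.2735,.125],-.1),([.4953,-.2735,.0205],-.1))
E
```

```text
[ 5.54 -0.01  2.94] [-0.003  0.002  0.004]
[ 5.56  0.02 13.38] [-0.003  0.002  0.004]
```

Request:
step_arm --pt "50 3 0 1 0 0 0" --pt "50 5.5 0 3 0 0 0" --pt "50 5.5 0 5 0 0 0" --pt "50 5.5 0 5 0 0 0"

```text
time: 7.75
ee_pos: [0.4939, -0.2699, 0.1009]
ee_rot: [-3.131, 0.144, 0.012]
wrist_force: [-1.1, 0.5, -0.1]
grip_width: 0.499
```

```bash
python3 - <<'E'
from lid import *
plan(([.4953,-.2735,.0205],-.1))
c,K,W=cam("wrist"); save(c,"wrist8.png")
c,K,W=cam("side"); save(c,"side8.png")
E
```

```text
[0.24 0.4  8.04] [-0.007  0.008  0.008]
```

View pics/wrist8.png

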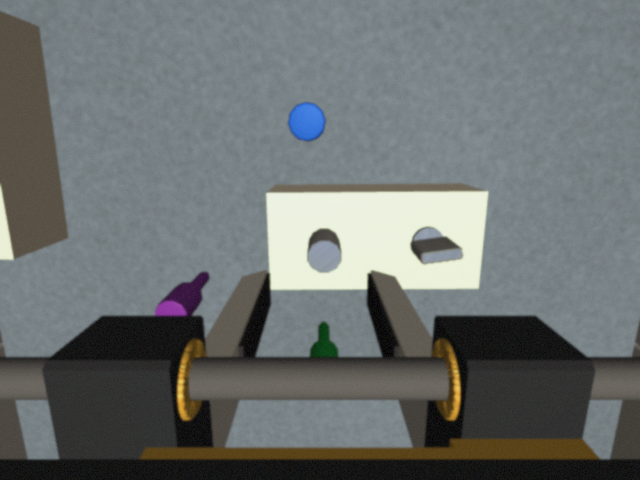

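View pics/side8.png

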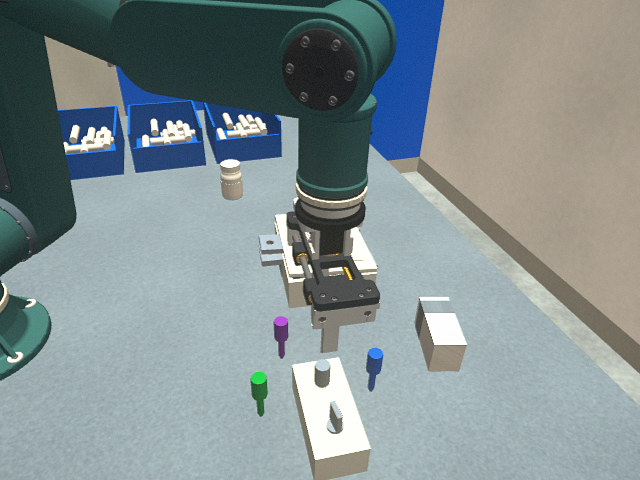

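The knob sits between the open fingers (wrist (323,250), a few mm off-centre). I'll correct and lower.

Request:
step_arm --pt "50 0.2 0.4 2 -0.007 0.008 0.008" --pt "50 0.2 0.4 5 -0.007 0.008 0.008" --pt "50 0.2 0.4 8 -0.007 0.008 0.008" --pt "50 0.2 0.4 8 -0.007 0.008 0.008" --pt "50 0.2 0.4 8 -0.007 0.008 0.008"

```text
time: 8.35
ee_pos: [0.497, -0.2757, 0.0262]
ee_rot: [3.133, -0.158, 0.011]
wrist_force: [0.8, 0.6, 0.5]
grip_width: 0.496
```

```bash
python3 - <<'E'
from lid import *
plan(([.4953,-.2735,.0205],-.1))
print(sensors.sense()["wrist_force"])
c,K,W=cam("wrist"); save(c,"wrist9.png")
c,K,W=cam("side"); save(c,"side9.png")
cv2.imwrite("pics/side9c.png",cv2.resize(c["image"][320:480,240:400],(600,600))[:,:,::-1])
E
```

```text
[-0.19 -0.2   0.57] [ 0.004 -0.007 -0.001]
[0.79102642 0.57759308 0.46625613]
```

View pics/wrist9.png

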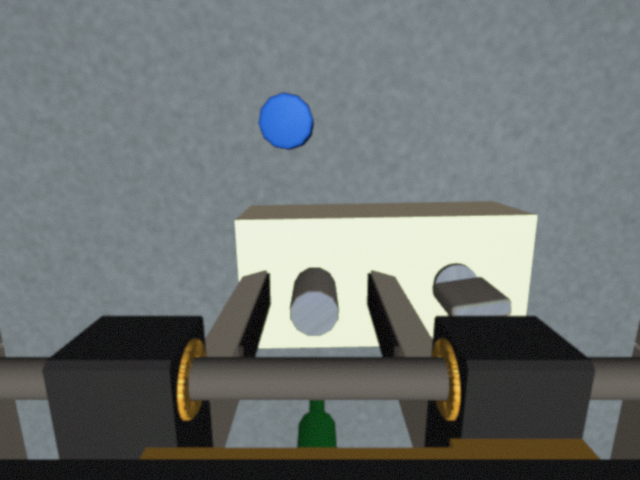

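View pics/side9c.png

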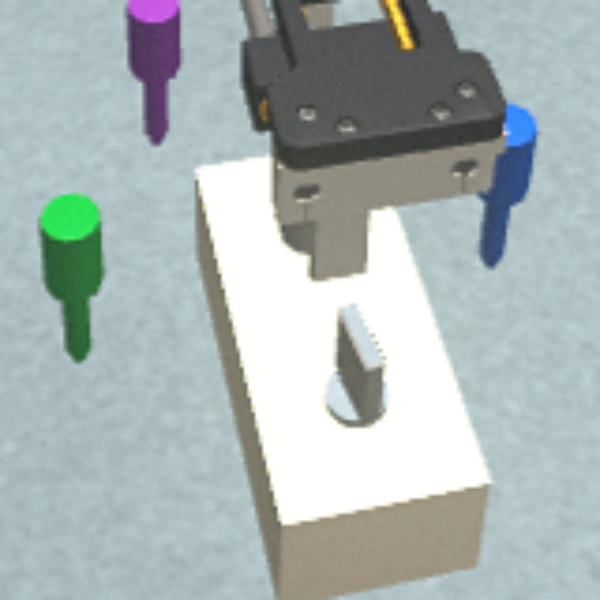

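Request:
step_arm --pt "50 -0.2 -0.2 0.5 0.004 -0.006 0" --pt "50 -0.2 -0.2 0.5 0.004 -0.006 0" --pt "50 -0.2 -0.2 0.5 0.004 -0.006 0"

```text
time: 8.75
ee_pos: [0.4968, -0.2748, 0.0234]
ee_rot: [3.135, -0.159, 0.008]
wrist_force: [0.3, 0.1, 0.0]
grip_width: 0.502
```

```bash
python3 - <<'E'
from lid import *
plan(([.4953,-.2735,.0205],-.1))
print(sensors.sense()["wrist_force"])
E
```

```text
[-0.16 -0.11  0.29] [ 0.003 -0.005 -0.001]
[0.30193564 0.09379578 0.00971624]
```

Request:
step_arm --pt "50 -0.2 -0.1 0.4 0.004 -0.006 0" --pt "50 -0.2 -0.1 0.4 0.004 -0.006 0" --pt "20 -0.2 -0.1 0.4 0.004 -0.006 0" --pt "10 -0.2 -0.1 0.4 0.004 -0.006 0" --pt "0 -0.2 -0.1 0.4 0.004 -0.006 0" --grip_force 45

```text
time: 9.25
ee_pos: [0.495, -0.2736, 0.0194]
ee_rot: [-3.136, 0.159, 0.001]
wrist_force: [0.3, -0.6, 0.1]
grip_width: 0.283
```

Request:
step_arm --pt "0 0 0 0 0 0 0" --pt "0 0 0 0 0 0 0" --pt "0 0 0 0 0 0 0"

```text
time: 9.55
ee_pos: [0.495, -0.2736, 0.0194]
ee_rot: [-3.136, 0.159, 0.001]
wrist_force: [-0.5, 0.3, 0.7]
grip_width: 0.221
```

```bash
python3 - <<'E'
from lid import *
plan(([.4953,-.2735,.0205],-.1))
print(sensors.sense()["wrist_force"])
c,K,W=cam("wrist"); save(c,"wrist10.png")
E
```

```text
[ 0.03 -0.01 -0.11] [-0.001  0.001 -0.001]
[-0.45254006  0.28503322  0.66117627]
```

View pics/wrist10.png

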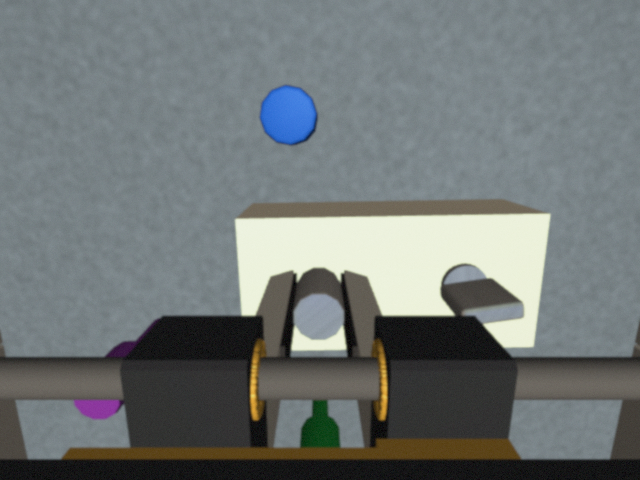

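The knob is gripped (opening 0.22, about 21 mm). Lift.

Request:
step_arm --pt "0 0 0 -2 0 0 0" --pt "0 0 0 -5 0 0 0" --pt "0 0 0 -8 0 0 0" --pt "0 0 0 -11 0 0 0" --pt "0 0 0 -13 0 0 0" --grip_force 60

```text
time: 10.1
ee_pos: [0.4957, -0.2742, 0.152]
ee_rot: [3.137, -0.159, 0.003]
wrist_force: [-0.3, -0.6, -0.3]
grip_width: 0.219
```

```bash
python3 - <<'E'
from lid import *
s=sensors.sense();print(s["wrist_force"],s["grip_width"])
c,K,W=cam("side"); save(c,"side11.png")
c,K,W=cam("wrist"); save(c,"wrist11.png")
plan(([.4955,.0412,.155],-.105))
E
```

```text
[-0.25001226 -0.59688903 -0.32517301] 0.2194780141483823
[ -3.33 -31.45  -0.25] [ 0.002 -0.006  0.004]
```

View pics/side11.png

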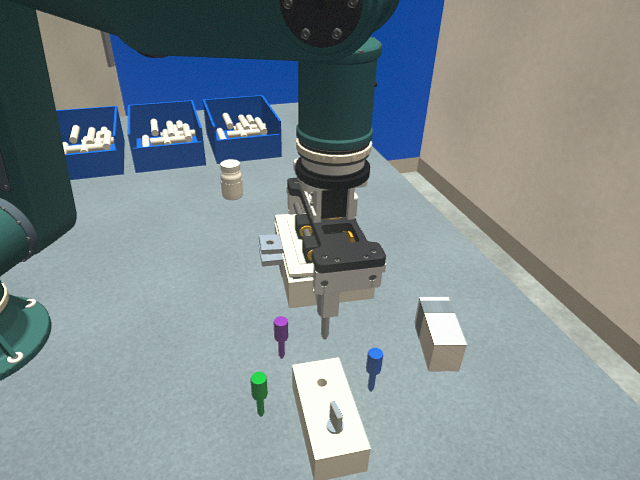

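View pics/wrist11.png

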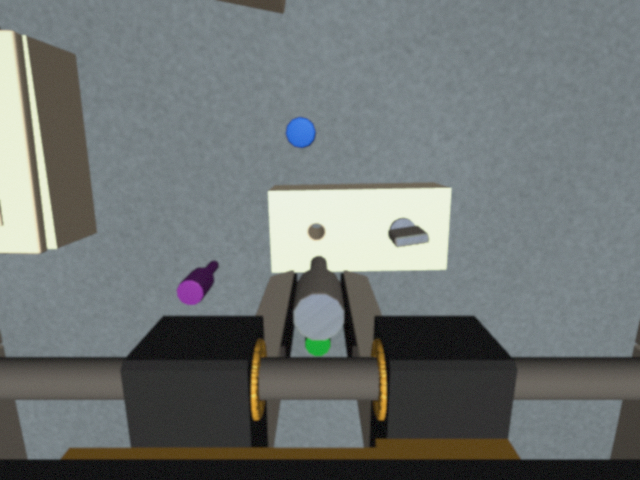

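The pin is out and straight in the fingers (side: shank at (325,325), wrist: tip at (319,262)). Next, carry it over the tongue hole.

Request:
step_arm --pt "0 -1 -5 0 0 0 0" --pt "0 -3.3 -31.4 -0.2 0 -0.006 0" --pt "0 -3.3 -31.4 -0.2 0 -0.006 0" --pt "0 -3.3 -31.4 -0.2 0 -0.006 0" --pt "0 -3.3 -31.4 -0.2 0 -0.006 0"

```text
time: 10.7
ee_pos: [0.4936, -0.0224, 0.1522]
ee_rot: [3.135, -0.159, -0.004]
wrist_force: [0.9, 0.2, -0.6]
grip_width: 0.222
```

```bash
python3 - <<'E'
from lid import *
plan(([.4955,.0412,.135],-.105))
E
```

```text
[-0.45 -6.35  1.71] [0.002 0.003 0.003]
```

Request:
step_arm --pt "0 -0.4 -5 0 0 0 0" --pt "0 -0.4 -6.3 1 0.002 0.003 0.003" --pt "0 -0.4 -6.3 2.5 0.002 0.003 0.003" --pt "0 -0.4 -6.3 2.5 0.002 0.003 0.003"

```text
time: 11.1
ee_pos: [0.4933, 0.0403, 0.1228]
ee_rot: [3.136, -0.163, -0.011]
wrist_force: [-1.2, -0.6, -0.7]
grip_width: 0.223
```

```bash
python3 - <<'E'
from lid import *
s=sensors.sense();print(s["ee_pos"],s["ee_rot"])
c,K,W=cam("side"); save(c,"side12.png")
cv2.imwrite("pics/side12c.png",cv2.resize(c["image"][170:290,220:340],(600,600),interpolation=cv2.INTER_CUBIC)[:,:,::-1])
print("tip",proj(K,W,s["ee_pos"]-[0,0,.0144]))
c,K,W=cam("wrist"); save(c,"wrist12.png")
cv2.imwrite("pics/wrist12c.png",cv2.resize(c["image"][190:340,245:395],(600,600),interpolation=cv2.INTER_CUBIC)[:,:,::-1])
print("tip",proj(K,W,s["ee_pos"]-[0,0,.0144]),"hole",proj(K,W,[.4955,.0412,.0795]))
plan(([.4955,.0412,.105],-.105))
E
```

```text
[0.49332096 0.04032912 0.12279564] [ 3.13606894 -0.16329766 -0.01124826]
tip [268.68273769 229.69293877]
tip [317.64337391 260.79101817] hole [315.97450109 245.24840888]
[ 0.03 -0.18  2.05] [ 0.001  0.003 -0.001]
```

View pics/side12c.png

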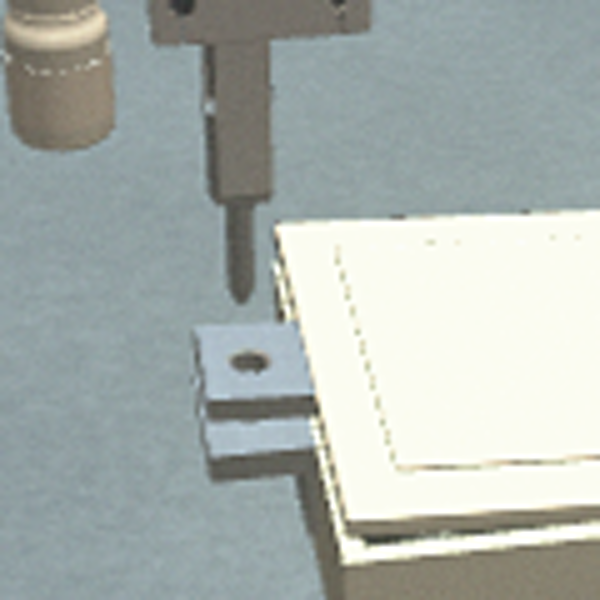

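View pics/wrist12c.png

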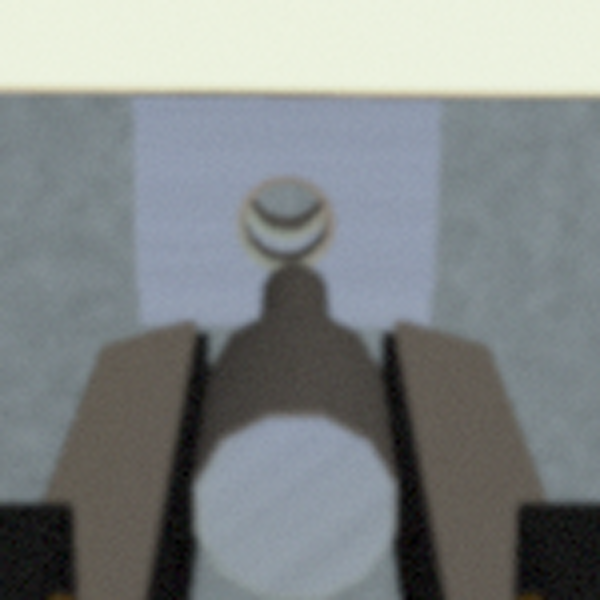

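Wrist (316,245) and side (270,242) show the hole where computed. The tip is at side (268,230) and is about 2 mm off, so I'll correct and lower.

Request:
step_arm --pt "0 0.1 -0.2 1 0.001 0.003 0" --pt "0 0.1 -0.2 2 0.001 0.003 0" --pt "0 0.1 -0.2 2 0.001 0.003 0" --pt "0 0.1 -0.2 2 0.001 0.003 0"

```text
time: 11.6
ee_pos: [0.4959, 0.0409, 0.1049]
ee_rot: [3.137, -0.168, -0.001]
wrist_force: [0.2, -0.3, -2.1]
grip_width: 0.222
```

```bash
cat > chk.py <<'E'
from lid import *
import sys
n=sys.argv[1]
s=sensors.sense();print(s["ee_pos"],s["ee_rot"],s["wrist_force"])
c,K,W=cam("side")
a=cv2.resize(c["image"][200:280,230:310],(400,400),interpolation=cv2.INTER_CUBIC)
p=s["ee_pos"]+R.from_rotvec(s["ee_rot"]).apply([0,0,.0144]);print("tip",p,"side",proj(K,W,p))
c,K,W=cam("wrist")
b=cv2.resize(c["image"][200:320,255:375],(400,400),interpolation=cv2.INTER_CUBIC)
cv2.imwrite(f"pics/{n}.png",np.hstack([a,b])[:,:,::-1])
plan(([.4953,.0412,float(sys.argv[2])],-.105))
E
python3 chk.py c13 .095
```

```text
[0.4959282  0.04086475 0.10493598] [ 3.13704086e+00 -1.68136659e-01 -1.04056688e-03] [ 0.15657599 -0.2758975  -2.13112168]
tip [0.49591864 0.04086455 0.09053599] side [270.27696962 237.35611016]
[-0.12 -0.    1.08] [-0.    -0.001 -0.002]
```

View pics/c13.png

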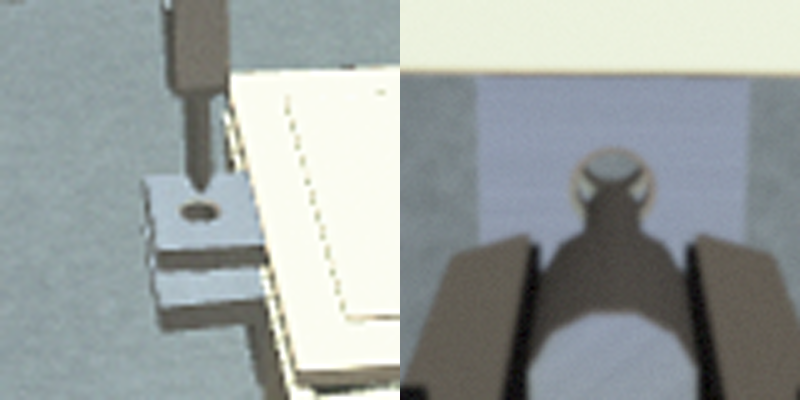

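Tip is right above the hole in both views. Lower into it.

Request:
step_arm --pt "0 -0.1 0 0.6 0 0 0" --pt "0 -0.1 0 1.2 0 0 0" --pt "0 -0.1 0 1.8 0 0 0" --pt "0 -0.1 0 2 0 0 0"

```text
time: 12.1
ee_pos: [0.4948, 0.0413, 0.0846]
ee_rot: [3.137, -0.167, -0.001]
wrist_force: [0.7, 0.7, -0.5]
grip_width: 0.223
```

```bash
python3 chk.py c14 .065
```

```text
[0.49477423 0.04127693 0.08457314] [ 3.13712427e+00 -1.67284205e-01 -1.44941822e-03] [ 0.69579081  0.69987504 -0.52329128]
tip [0.49476096 0.04127748 0.07017315] side [269.94747256 246.25531012]
[ 0.02 -0.    2.01] [ 0.     0.    -0.002]
```

View pics/c14.png

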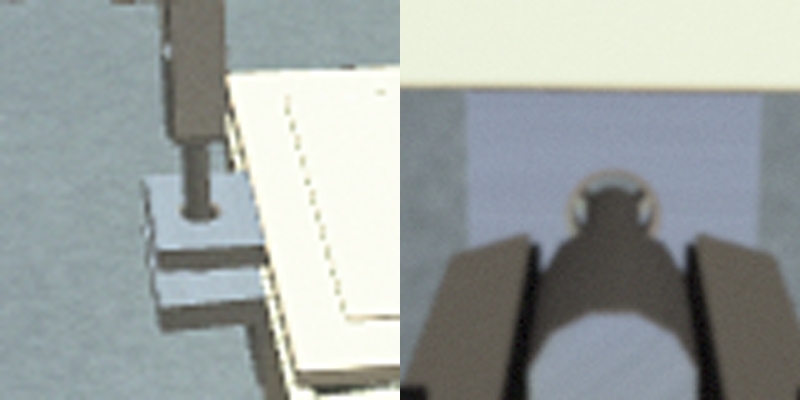

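The tip is inside the tongue hole and centred, with no contact force. Go on through the ledge hole.

Request:
step_arm --pt "0 0 0 0.6 0 0 0" --pt "0 0 0 1.2 0 0 0" --pt "0 0 0 1.8 0 0 0" --pt "0 0 0 2.2 0 0 0"

```text
time: 12.6
ee_pos: [0.4946, 0.0413, 0.0621]
ee_rot: [3.137, -0.167, -0.002]
wrist_force: [0.1, -0.3, -0.6]
grip_width: 0.223
```

Request:
step_arm --pt "0 0 0 0.5 0 0 0" --pt "0 0 0 0.9 0 0 0" --pt "0 0 0 0.9 0 0 0"

```text
time: 12.9
ee_pos: [0.494, 0.0413, 0.0522]
ee_rot: [3.137, -0.167, -0.005]
wrist_force: [-0.3, -0.4, -0.0]
grip_width: 0.226
```

```bash
python3 chk.py c15 .037
```

```text
[0.49395648 0.04127168 0.05221266] [ 3.13701421 -0.16729388 -0.00481948] [-0.33270728 -0.44387264 -0.04416499]
tip [0.49391227 0.04127235 0.03781272] side [270.02047723 260.05123887]
[ 0.07 -0.    1.61] [ 0.     0.001 -0.002]
```

View pics/c15.png

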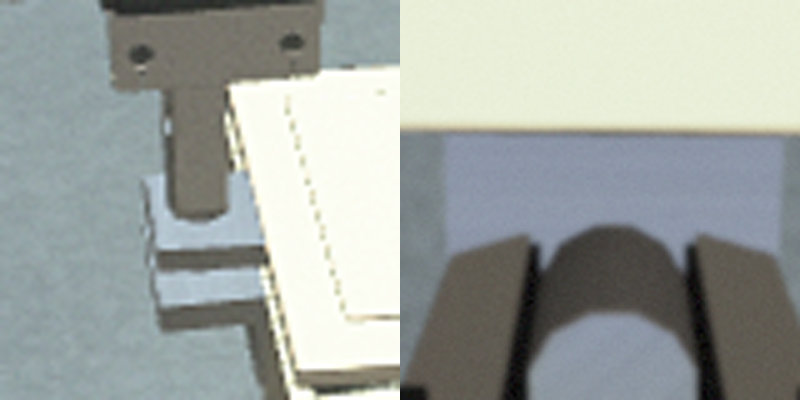

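The tip is through the ledge and the knob is about 3 mm above the tongue. Press slowly.

Request:
step_arm --pt "0 0.1 0 0.3 0 0 0" --pt "0 0.1 0 0.7 0 0 0" --pt "0 0.1 0 0.9 0 0 0"

```text
time: 13.3
ee_pos: [0.4962, 0.0412, 0.0451]
ee_rot: [3.137, -0.167, -0.0]
wrist_force: [-1.9, 0.7, 6.6]
grip_width: 0.224
```

Request:
step_arm --pt "0 0 0 0.3 0 0 0" --pt "0 0 0 0.5 0 0 0" --pt "0 0 0 0.5 0 0 0"

```text
time: 13.6
ee_pos: [0.4959, 0.0412, 0.0413]
ee_rot: [3.137, -0.167, -0.001]
wrist_force: [-3.2, -0.3, 6.5]
grip_width: 0.223
```

Request:
step_arm --pt "0 -0.1 0 0.3 0 0 0" --pt "0 -0.1 0 0.5 0 0 0" --pt "0 -0.1 0 0.5 0 0 0"

```text
time: 13.9
ee_pos: [0.4961, 0.0412, 0.041]
ee_rot: [3.137, -0.167, 0.005]
wrist_force: [-6.8, 0.7, 18.8]
grip_width: 0.221
```

Request:
step_arm --pt "0 0 0 0.3 0 0 0" --pt "0 0 0 0.4 0 0 0" --pt "0 0 0 0.4 0 0 0"

```text
time: 14.2
ee_pos: [0.4962, 0.0411, 0.041]
ee_rot: [3.137, -0.167, 0.007]
wrist_force: [-7.2, -0.8, 18.6]
grip_width: 0.22
```

```bash
python3 chk.py c16 .041; python3 - <<'E'
from lid import *
s=sensors.sense();print(s["time"],s["wrist_force"],s["ee_pos"])
c,K,W=cam("wrist"); q=cloud(c,K,W)
for v in (150,180,200,215,225,235,245): print(v,[q[v,u].round(4).tolist() for u in (250,265,375)])
c,K,W=cam("side"); save(c,"side16.png"); print(sensors.sense()["wrist_force"])
E
```

```text
[0.49615525 0.04114695 0.0410227 ] [ 3.13660295 -0.16657666  0.00695488] [-7.22054648 -0.82943775 18.56674743]
tip [0.4962185  0.04113549 0.02662285] side [271.36625874 264.51581567]
[-0.09  0.01  0.  ] [ 0.    -0.005 -0.001]
14.3 [-7.40631863 -0.27183042 17.85667781] [0.49615724 0.04117116 0.04103566]
150 [[0.5649, 0.065, 0.0739], [0.5642, 0.0585, 0.0728], [0.559, 0.0089, 0.0726]]
180 [[0.5515, 0.0672, 0.0727], [0.5508, 0.0603, 0.0728], [0.5455, 0.0099, 0.0726]]
200 [[0.5424, 0.0686, 0.0726], [0.5416, 0.0617, 0.0721], [0.5362, 0.0105, 0.0724]]
215 [[0.5349, 0.0702, 0.0696], [0.5342, 0.063, 0.07], [0.5288, 0.0108, 0.0707]]
225 [[0.5303, 0.0705, 0.0713], [0.5294, 0.0636, 0.0703], [0.5238, 0.011, 0.07]]
235 [[0.5254, 0.0713, 0.0709], [0.5247, 0.0641, 0.0712], [0.5191, 0.0115, 0.0709]]
245 [[0.5033, 0.0868, -0.0014], [0.5192, 0.0652, 0.0687], [0.5139, 0.0118, 0.0701]]
[-8.4489102   0.22695299 18.2740736 ]
```

View pics/c16.png

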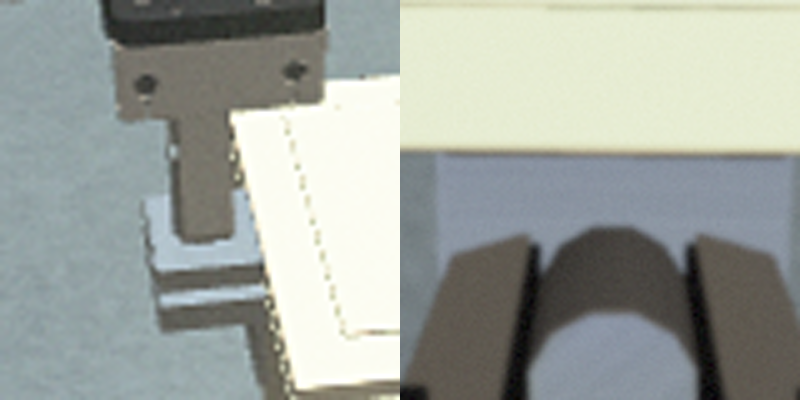

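View pics/side16.png

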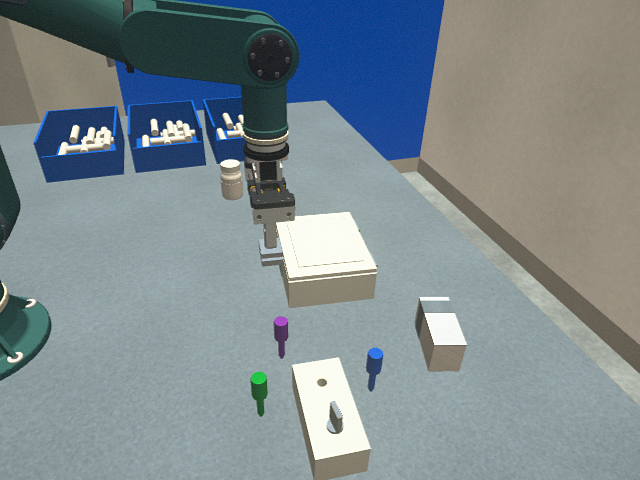

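The lid is at its stop: tongue about 0.071, press steady at 18 N, and the knob unmoved in the fingers. The knob shoulder computes to 0.0716, so it is on the tongue. I'll hand in.

```bash
python3 - <<'E'
from h import *
print(manip.job_done()); s=sensors.sense(); print(s["time"],s["wrist_force"],s["ee_pos"],s["grip_width"])
E
```

```text
the job is handed in; nothing more can be done
None
the job is handed in; nothing more can be done
```

The lid is shut, the round-knobbed pin is fully in, and I handed the job in at about 14.4 s with the arm still gripping the knob and pressing down.

**What I did:** I swung the lid shut with closed fingers on the tongue. Then I took the grey round-knobbed pin from the stand and pushed it through the tongue hole and the ledge hole. The knob then pressed the lid onto its hard stop.

**Last checks before hand-in:**
- **Press:** steady at about 18 N down, with the tool at the height expected for a fully shut lid.
- **Lid:** the tongue top measured about 0.071 m, against 0.072 m when shut.
- **Pin:** the underside of the knob works out to 0.0716 m, so it sits on the tongue. The pin has not slipped in the fingers.
- **Other parts:** the flat-headed pin, jar, carton and coloured look-alikes looked untouched in the last side picture.

**Disagreements and limits:**
- **Fingertip position:** the finger ends are about 34 mm behind the reported TCP, not at it as described. I measured this against the shut tongue and allowed for it.
- **Sideways force:** 7 to 8 N along −x remained while pressing, and the pin sits about 1 mm off the hole's centre, within its 2 mm clearance.
- **After hand-in:** no verdict or sensor reading was available, so I could not check the final second.

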